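Space concrete specimens along a curing tray with a spacer block

ROBOT

A 6-joint arm with a two-finger parallel gripper is mounted at the origin on a cart in front of the work surface, level with it; the furniture and walls round the work are solid. World frame = base frame: x ahead of the robot, y to its left, z up, the work surface at z = 0. Lengths are in m, angles in rad, forces in N, time in s.
With the tool pointing down it reaches from about 0.35 to 0.975 m from the base axis. Payload 4.9 kg.
Tool frame: the origin (TCP) lies midway between the tips of the shut fingers; the grasp point (between the pads) lies 19 mm behind it; x points along the fingers, y is the direction in which the jaws open and shut, and the axes are right-handed (so a half turn about x gives the same grasp; the last joint's range is limited). The gripper opens to 85 mm and grips with 20 to 120 N. Pads are 22 mm wide; open, the fingers measure 114 mm over their backs; the gripper's body (76 mm by 85 mm) begins 54 mm behind the grasp point. The pads swing forward as they close: fully open they stand 13 mm farther back than shut.
Start: joints at [1.225, 0.053, 1.613, -0, 1.476, -0.119], TCP at [0.141, 0.609, 0.231] pointing down, gripper open.
Joint ranges: [-3.01, 3.01], [-1.01, 2.22], [0.06, 2.58], [-1.02, 4.17], [0.09, 2.62], [-3.14, 3.14]. Speed limits (rad/s): [2.57, 2.57, 3.14, 3.14, 3.14, 3.14].

INTERFACE

Orientations are given as a unit quaternion [w, x, y, z].
In Python, from plant import manip gives the robot as it stands.
- The arm moves only by the tool send_rows, never from a script. Its argument "motion" is a list that holds one entry, the list of rows, each a list of 6 numbers: the shift along the world's x, y, z in cm, then the turn, a rotation vector about the world's x, y, z in rad. A call has 1 to 12 rows; each row shifts and turns the commanded pose from where the row before left it; what a row does not reach is not made up. A row lasts 1/12 s, in which the tool goes at most 41.7 mm and 7.16 degrees, less where a joint would pass 70% of its speed; a pose out of reach is approached as far as the arm can. A call with a gripper value outside its range is refused whole. "fingers" is the closure, from 0 (fully open) to 1 (shut), set as the call begins (left out, the last holds). The fingers move at their own pace and stop on an object; the grip force is fixed at half the most. Time passes only in rows, so rows that do not move let the fingers close. It gives the time, the measured TCP pose, the force and the opening at its end, in the units of the state.
- manip.state(): the state, without advancing time (a new reading comes with each control period).
- manip.grab_frame(name): name is "scene" or "top"; returns the picture (384x512x3 uint8, red, green, blue); there is no depth.
- manip.calibration(name): a dict with "mtx" (3x3 intrinsics, pixels), "cam_to_world" (4x4, takes a point from camera to world coordinates). Camera axes: x right, y up, looking along -z (the intrinsics and any distortion apply to the point x, -y, -z); pixel columns grow to the right and rows downward; lengths in m; the calibration is good to about 2 mm. A picture is of the moment at which its call begins. calibration takes no time and is no camera call.
- manip.job_done(): hands the job in, once; it reports no verdict.
Trained networks look in the newest picture that a camera, given by its name, has taken for a name from the list of things; names that differ only in an ending like _2 or _b are one class to them, and where a whole thing is asked for, a point or a joint stands for the part that bears it (a point fixed in the world has none). Each returns a list of dicts, best first, with "confidence" (0 to 1); they miss things now and then, are a little off and sometimes report something else, mostly with a low value. They report only what shows in the picture. A call takes as long as a camera call.
- manip.boxes_of(query, camera): "centre" ([x, y, z] in m, in the coordinates of the camera as it stood for that picture, good to about 4 mm: the middle of the surface that is visible of it).
- manip.trace(query, camera): "region" (384x512 bool, what is visible of it).
- manip.landmark_of(query, camera): "centre" ([x, y, z] in m, in the coordinates of the camera as it stood for that picture, good to about 4 mm: a listed point, or the origin of a listed thing).
The state is a dict: "time": time; "joint_pos": joint angles; "joint_vel": joint speeds; "joint_efforts": joint torques, N m; "tool_pos": TCP position; "tool_rot": TCP orientation; "contact_force": force on the tool from outside, world axes, zero at the start; "ft_torque": the same for the moment, N m; "gripper_width": opening from 0.0 (shut) to 1.0 (fully open).
Only numpy, scipy, OpenCV 4.12 (cv2) and the standard library are available. Lean on these libraries where they do the work, as an engineer would, in place of code of your own. Each camera call takes 0.05 s, during which the arm holds its last target.

TASK

The two concrete discs in the aluminium tray must stand further apart: press the orange spacer block fully down, nose first, close beside the blue end stop, so that it pushes the first disc out to a gap of about one block thickness. Then step the spacer along and press it fully down close beside that disc, so that it pushes the second disc out to the same gap and the first stays put. Let go and leave the spacer standing in that second gap.

Things in the scene. Friction and masses are not known exactly. Their poses are not given: they have to be found in the camera images.
- spacer: Orange block, black grip on top, 64 (x) x 64 (y) x 102 mm, 0.22 kg. Origin: centre of the nose's underside; z up. Thickness in y: 8 mm at z 0, widening evenly both sides to 64 at z 42, 64 up to z 60. Grip: z 60 to 102, 50 (x) x 28 (y) mm; take it across y. It starts in a grey fixed rest (floor 6 mm, walls 58 mm high beside its y faces): lift straight out. The thin green spacer is not wanted.
- tray: Fixed aluminium tray, 124 (x) x 386 mm (y). Origin: under the middle of the blue stop's inner face, at bench height, z up. The row runs along its -y at x = 0. Floor at z 8 mm; side rails 22 mm high, inner faces at x = +-54 mm; the stop fills y 0 to +22 mm, 30 mm high; open far end at y -361 mm.
- disc_1: Grey concrete disc nearest the stop, diameter 100 mm, 51 mm high, about 0.9 kg, flat on the tray floor. Origin: centre of its underside. At the start 46 to 49 mm are free between it and the stop. It slides easily along the tray (friction about 0.25) when the spacer's nose is pressed in beside it.
- disc_2: Second grey concrete disc, next along the tray's -y, diameter 100 mm, 51 mm high, about 0.9 kg, flat on the tray floor. Origin: centre of its underside. Once disc_1 stands 64 mm from the stop, 52 to 56 mm are free between the discs.

How it is judged:
By the outcome, as a careful person would: the job done as asked, in the order asked, and still so for the second after the job is handed in, with the robot touching nothing.
It also fails if it takes over 48 s, if anything falls off the work surface, if the arm or the gripper's body presses on something with over 40 N, if the wrist force passes 120 N, or if a joint passes its speed limit or range.

## Working session

There is one attempt and no reset: what is moved stays moved. The work goes in short steps, Python scripts to look and compute and a tool call to move; the robot and the scene stay as the last step left them, time stands still between calls to the robot, and variables do not carry over. Pictures are saved under pics/ and viewed, and the job is handed in when it is done.

Besides the shell and the picture viewer there is one more tool, called after ">>>" by a JSON object that holds its "fn" and its "kwargs". send_rows: Moves the arm, as the interface text tells. Its arguments: {"type":"object","properties":{"motion":{"type":"array","items":{"type":"array","items":{"type":"array","items":{"type":"number"}}}},"fingers":{"type":"number"}},"required":["motion"]}

```bash
ls; mkdir -p pics; cat > h.py <<'E'
import numpy as np, cv2
from plant import manip
def w(c,cam):
    T=np.array(manip.calibration(cam)["cam_to_world"]); return (T@np.append(c,1))[:3]
def save(cam,n):
    im=manip.grab_frame(cam); cv2.imwrite(f'pics/{n}.png',cv2.cvtColor(im,cv2.COLOR_RGB2BGR)); return im
def proj(p,cam):
    c=manip.calibration(cam);T=np.linalg.inv(np.array(c["cam_to_world"]));q=(T@np.append(p,1))[:3]
    u=np.array(c["mtx"])@np.array([q[0],-q[1],-q[2]]);return u[:2]/u[2]
def unproj(uv,z,cam):
    c=manip.calibration(cam);T=np.array(c["cam_to_world"]);d=np.linalg.solve(np.array(c["mtx"]),[uv[0],uv[1],1]);d=T[:3,:3]@np.array([d[0],-d[1],-d[2]]);o=T[:3,3]
    return o+d*(z-o[2])/d[2]
E
python3 - <<'E'
from h import *
s=manip.state();print(s)
for c in("scene","top"):
    save(c,c+'0'); k=manip.calibration(c);print(c,np.round(k['mtx'],1).tolist(),np.round(k['cam_to_world'],3).tolist(),k.keys())
    for q in("spacer","tray","disc_1"):
        for d in manip.landmark_of(q,c): print(q,round(d['confidence'],2),np.round(w(d['centre'],c),4))
print(manip.state()['time'])
E
```

```text
pics
{'time': 0.0, 'joint_pos': array([ 1.22502526e+00,  5.33736298e-02,  1.61430095e+00, -3.00034445e-05,
        1.47598866e+00, -1.19014624e-01]), 'joint_vel': array([ 0.00176181, -0.00116261,  0.00131038,  0.00024262, -0.00053045,
       -0.00083777]), 'joint_efforts': array([ 9.83674181e-04, -3.93699217e+01, -3.70167661e+01, -2.14666863e-05,
        7.20098469e-03, -2.41951687e-05]), 'tool_pos': array([0.14031506, 0.60840534, 0.23004847]), 'tool_rot': array([ 0.70240827,  0.07928299,  0.70272491, -0.08071262]), 'contact_force': array([ 0.37055749, -0.23402491,  0.5391971 ]), 'ft_torque': array([ 0.03443925, -0.04457997,  0.0318938 ]), 'gripper_width': 1.0040169421266472}
scene [[456.0, 0.0, 254.5], [0.0, 456.0, 194.7], [0.0, 0.0, 1.0]] [[-0.879, -0.374, 0.298, 0.855], [0.478, -0.704, 0.526, 0.569], [0.013, 0.604, 0.797, 0.943], [0.0, 0.0, 0.0, 1.0]] dict_keys(['mtx', 'cam_to_world'])
spacer 0.66 [0.442  0.1823 0.0034]
tray 0.79 [ 0.4922 -0.0712 -0.0016]
disc_1 0.85 [ 0.4949 -0.3403  0.0055]
disc_1 0.62 [ 0.4935 -0.1643  0.0041]
disc_1 0.17 [0.4382 0.1867 0.0059]
top [[393.0, 0.0, 255.0], [0.0, 393.0, 204.1], [0.0, 0.0, 1.0]] [[0.013, 0.996, -0.088, 0.405], [-1.0, 0.013, -0.005, -0.014], [-0.004, 0.088, 0.996, 1.243], [0.0, 0.0, 0.0, 1.0]] dict_keys(['mtx', 'cam_to_world'])
spacer 0.65 [0.4362 0.1837 0.0051]
tray 0.86 [ 0.4925 -0.0683 -0.0018]
disc_1 0.87 [ 0.4943 -0.1717  0.0061]
disc_1 0.84 [ 0.4917 -0.3343  0.0088]
0.4
```

View pics/scene0.png

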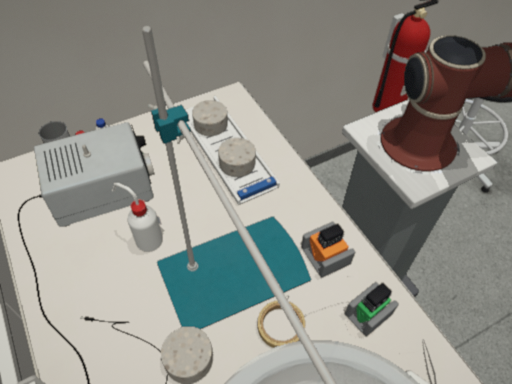

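View pics/top0.png

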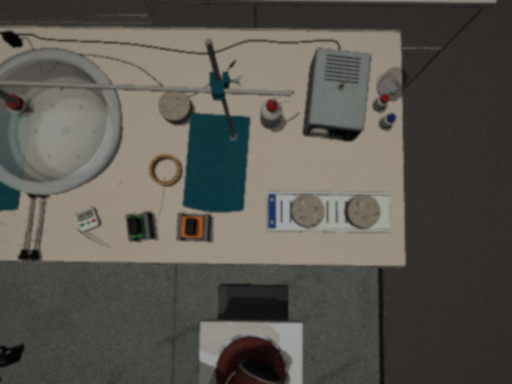

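The scene view shows the spacer in its rest at about (330,245), the tray with two discs at (238,157) and (210,118), and the green decoy at (373,300). The top view shows the spacer at (193,227), the stop at (272,211), and discs at (307,210) and (363,211). The rod is well beyond them in x. Next I'll measure yaw and exact poses.

```bash
python3 - <<'E'
from h import *
from scipy.spatial.transform import Rotation as R
s=manip.state();q=s['tool_rot'];print(np.round(R.from_quat([*q[1:],q[0]]).as_matrix(),3))
top=manip.grab_frame('top')
for cam in('top',):
    for q in('tray','spacer','disc_1'):
        for d in manip.trace(q,cam)[:2]:
            m=d['region'].astype(np.uint8); cn=max(cv2.findContours(m,0,1)[0],key=cv2.contourArea)
            r=cv2.minAreaRect(cn);print(q,d['confidence'],r,m.sum())
            z={'tray':.022,'spacer':.066,'disc_1':.059}[q]
            print(np.round([unproj(p,z,cam)[:2] for p in cv2.boxPoints(r)],4).tolist(), np.round(unproj(r[0],z,cam),4))
im=cv2.imread('pics/top0.png')
a=cv2.resize(im[185:240,260:395],None,fx=5.9,fy=5.9,interpolation=cv2.INTER_CUBIC)
b=cv2.resize(im[200:250,120:220],None,fx=5,fy=5,interpolation=cv2.INTER_CUBIC)
cv2.imwrite('pics/c1.png',a);cv2.imwrite('pics/c2.png',b)
im=cv2.imread('pics/scene0.png')
cv2.imwrite('pics/c3.png',np.hstack([cv2.resize(im[90:210,170:290],(400,400),interpolation=2),cv2.resize(im[210:290,290:370],(400,400),interpolation=2)]))
E
```

```text
[[-0.     0.225  0.974]
 [-0.     0.974 -0.225]
 [-1.    -0.    -0.   ]]
tray 0.73 ((327.5, 211.5), (39.0, 123.0), 90.0) 2892
[[0.5509, -0.0415], [0.5557, -0.4257], [0.4341, -0.4236], [0.4292, -0.0428]] [ 0.4922 -0.2335  0.022 ]
spacer 0.96 ((192.0, 227.5), (21.0, 22.0), 90.0) 464
[[0.4669, 0.2138], [0.4678, 0.1477], [0.405, 0.1462], [0.4042, 0.2119]] [0.4359 0.1799 0.066 ]
disc_1 0.77 ((361.5, 211.0), (32.0, 35.0), 90.0) 956
[[0.5403, -0.277], [0.5416, -0.3828], [0.4448, -0.3814], [0.4435, -0.2763]] [ 0.4924 -0.3294  0.059 ]
disc_1 0.63 ((306.0, 210.5), (31.0, 32.0), 90.0) 850
[[0.5382, -0.1135], [0.5394, -0.2104], [0.4456, -0.2102], [0.4444, -0.1139]] [ 0.4918 -0.162   0.059 ]
```

View pics/c1.png

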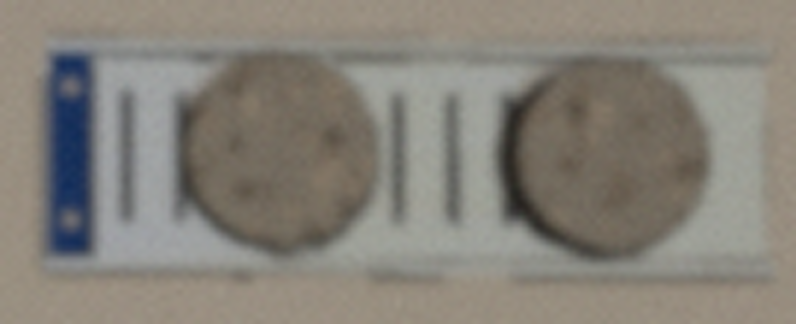

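View pics/c2.png

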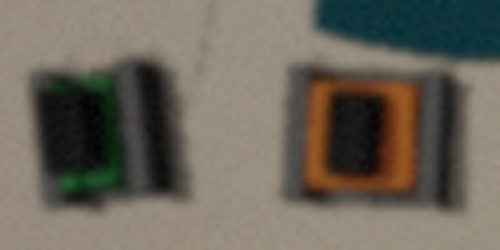

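View pics/c3.png

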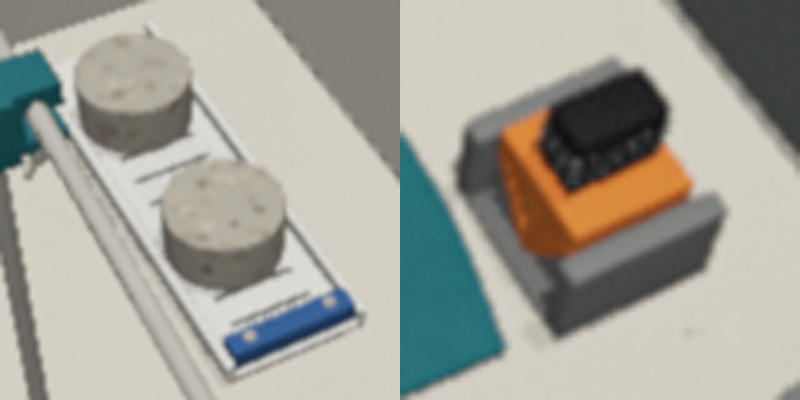

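```bash
cat > edges.py <<'E'
from h import *
from scipy.optimize import least_squares
from scipy.ndimage import map_coordinates,gaussian_filter
# refine straight edges given as world segments: sample gradient normal to projected segment, return (offset px, slope)
def edge(img,p,q,cam,chan,n=25,h=4,trim=.1):
    a,b=proj(p,cam),proj(q,cam);d=(b-a);L=np.hypot(*d);d/=L;nrm=np.array([-d[1],d[0]])
    ts=np.linspace(trim,1-trim,n);ss=np.arange(-h,h+.01,.1);P=a+np.outer(ts*L,d)
    prof=np.array([map_coordinates(chan,[(x[1]+ss*nrm[1]),(x[0]+ss*nrm[0])],order=1) for x in P])
    g=np.abs(np.gradient(gaussian_filter(prof,(2,4)),axis=1))
    pk=ss[g.argmax(1)]
    k=np.polyfit(ts-.5,pk,1); k2=np.median(pk)
    return k2,k[0]/L,pk.std(),a,b,nrm
E
python3 - <<'E'
from edges import *
for cam in('top','scene'):
    im=np.mean([manip.grab_frame(cam).astype(float) for _ in range(2)],0)
    np.save(f'{cam}.npy',im)
    ch=im[...,0]-im[...,2]
    tx,ty=.4925,-.070
    segs={'stop_in':((tx-.05,ty,.03),(tx+.05,ty,.03)),'stop_out':((tx-.05,ty+.022,.03),(tx+.05,ty+.022,.03))}
    sx,sy=.436,.182
    segs.update({'sp+y':((sx-.032,sy+.032,.066),(sx+.032,sy+.032,.066)),'sp-y':((sx-.032,sy-.032,.066),(sx+.032,sy-.032,.066)),
     'sp+x':((sx+.032,sy-.032,.066),(sx+.032,sy+.032,.066)),'sp-x':((sx-.032,sy-.032,.066),(sx-.032,sy+.032,.066))})
    for k,(p,q) in segs.items():
        o,sl,sd,a,b,n=edge(im,p,q,cam,ch)
        # offset in world
        m=(a+b)/2; e=unproj(m+o*n,p[2],cam)-unproj(m,p[2],cam)
        A=unproj(a+(o-sl*np.hypot(*(b-a))/2)*n,p[2],cam);B=unproj(b+(o+sl*np.hypot(*(b-a))/2)*n,p[2],cam);dd=(B-A)
        print(cam,k,'off px',round(o,2),'world mm',np.round(e*1e3,1)[:2],'dir',np.round(dd[:2]/np.linalg.norm(dd),3),'sd',round(sd,2))
print(manip.state()['time'])
E
```

```text
top stop_in off px -0.6 world mm [-0.   1.9] dir [1.    0.005] sd 0.11
top stop_out off px 0.2 world mm [ 0.  -0.6] dir [1.    0.006] sd 0.29
top sp+y off px 0.1 world mm [-0.  -0.3] dir [ 1.    -0.029] sd 0.19
top sp-y off px 0.5 world mm [-0.  -1.5] dir [1.    0.003] sd 0.05
top sp+x off px 1.0 world mm [3. 0.] dir [0.001 1.   ] sd 1.25
top sp-x off px 0.6 world mm [1.8 0. ] dir [-0.002  1.   ] sd 0.04
scene stop_in off px -1.7 world mm [1.  5.3] dir [1.    0.002] sd 0.28
scene stop_out off px -3.3 world mm [ 1.8 10.1] dir [ 0.994 -0.111] sd 1.55
scene sp+y off px -2.3 world mm [1.  5.4] dir [1.    0.024] sd 0.45
scene sp-y off px 2.9 world mm [-1.5 -7.3] dir [0.978 0.21 ] sd 1.63
scene sp+x off px -2.0 world mm [-4.9 -0.8] dir [0.083 0.997] sd 2.24
scene sp-x off px -1.2 world mm [-3.1 -0.6] dir [0.319 0.948] sd 2.42
0.8
```

The top view puts the tray yaw within about 0.005 rad of 0, the stop's inner face at y ≈ -0.0685, and the spacer at about (0.437, 0.181) with yaw near 0. I'm moving over the spacer now.

>>> {"fn": "send_rows", "kwargs": {"motion": [[[2.5,-3.56,0,0,0,0.019],[2.5,-3.56,0,0,0,0.019],[2.5,-3.56,0,0,0,0.019],[2.5,-3.56,0,0,0,0.019],[2.5,-3.56,0,0,0,0.019],[2.5,-3.56,0,0,0,0.019],[2.5,-3.56,0,0,0,0.019],[2.5,-3.56,0,0,0,0.019],[2.5,-3.56,0,0,0,0.019],[2.5,-3.56,0,0,0,0.019],[2.5,-3.56,0,0,0,0.019],[2.2,-3.56,0,0,0,0.018]]], "fingers": 0}}

```text
time: 1.8
tool_pos: [0.4268, 0.1966, 0.2317]
tool_rot: [0.708, -0.0, 0.707, 0.001]
contact_force: [0.1, 0.3, 0.2]
gripper_width: 0.997
```

>>> {"fn": "send_rows", "kwargs": {"motion": [[[0,0,-2,0,0,0],[0,0,-2,0,0,0],[0,0,-2,0,0,0],[0,0,-1,0,0,0],[0,0,0,0,0,0],[0,0,0,0,0,0]]]}}

```text
time: 2.3
tool_pos: [0.4256, 0.1986, 0.1613]
tool_rot: [0.707, -0.0, 0.707, 0.0]
contact_force: [0.0, 0.4, 1.2]
gripper_width: 0.997
```

```bash
python3 - <<'E'
from h import *
from scipy.spatial.transform import Rotation as R
s=manip.state();q=s['tool_rot'];print(np.round(R.from_quat([*q[1:],q[0]]).as_matrix(),3),s['tool_pos'],s['time'],s['joint_pos'])
a=save('scene','s1');b=save('top','t1')
cv2.imwrite('pics/c4.png',np.hstack([cv2.resize(x[...,::-1],(400,400),interpolation=2) for x in(a[190:290,280:380],b[180:260,150:230])]))
E
```

```text
[[-0.001 -0.001  1.   ]
 [-0.     1.     0.001]
 [-1.    -0.    -0.001]] [0.42564233 0.19857692 0.16132078] 2.3 [ 2.77875315e-01 -2.79568304e-01  2.03668505e+00  1.23165512e-06
  1.38507708e+00 -1.29350241e+00]
```

View pics/c4.png

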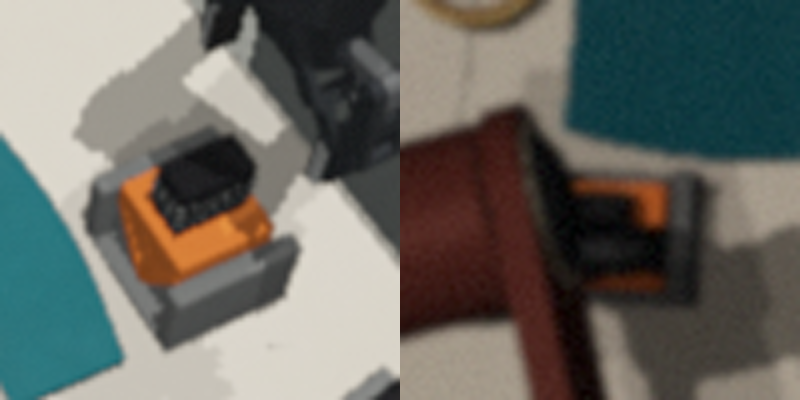

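The crops show the gripper above the rest but offset toward +y, because the joint-speed cap lost 17 mm. I'll correct that, then descend.

>>> {"fn": "send_rows", "kwargs": {"motion": [[[0.6,-0.9,0,0,0,0],[0.54,-0.86,0,0,0,0],[0,0,-1,0,0,0],[0,0,-2,0,0,0],[0,0,-2,0,0,0],[0,0,-2,0,0,0],[0,0,-1.3,0,0,0],[0,0,-0.8,0,0,0],[0,0,0,0,0,0],[0,0,0,0,0,0],[0,0,0,0,0,0]]]}}

```text
time: 3.32
tool_pos: [0.4381, 0.181, 0.0713]
tool_rot: [0.708, 0.0, 0.706, 0.0]
contact_force: [0.1, -0.3, 0.1]
gripper_width: 0.999
```

```bash
python3 - <<'E'
from h import *
s=manip.state();print(s['tool_pos'],s['time'],s['contact_force'])
a=save('scene','s2');b=save('top','t2')
cv2.imwrite('pics/c5.png',np.hstack([cv2.resize(x[...,::-1],(400,400),interpolation=2) for x in(a[190:290,280:380],b[180:260,150:230])]))
E
```

```text
[0.43812601 0.18095072 0.07133187] 3.3167 [ 0.10222401 -0.25641498  0.05828154]
```

View pics/c5.png

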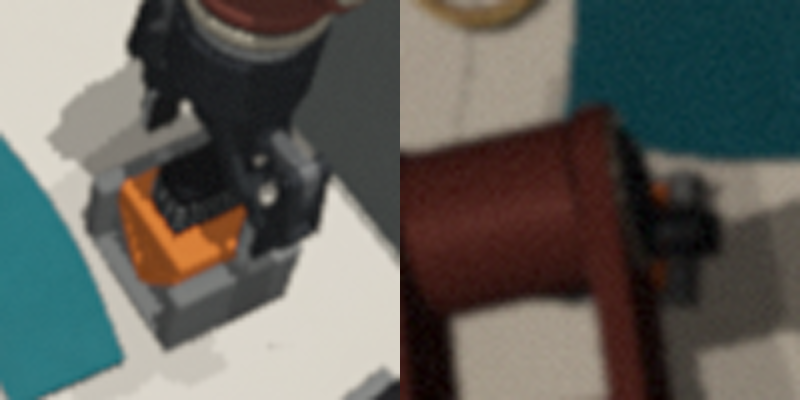

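```bash
python3 - <<'E'
from h import *
for p in [(.438,.181,.107),(.438,.181+.05,.085),(.438,.181-.05,.085),(.438-.025,.181-.014,.108),(.438-.025,.181+.014,.108),(.438+.025,.181+.014,.108),(.438+.025,.181-.014,.108)]:
    u=proj(p,'scene');print(p,(u-[280,190])*4)
E
```

```text
(0.438, 0.181, 0.107) [209.4098156  158.43334278]
(0.438, 0.23099999999999998, 0.085) [255.84582272 249.43307546]
(0.438, 0.131, 0.085) [153.78906542 114.03497436]
(0.413, 0.16699999999999998, 0.108) [232.74791051 120.66730416]
(0.413, 0.195, 0.108) [262.26269967 158.36999909]
(0.463, 0.195, 0.108) [185.92174782 195.31765564]
(0.463, 0.16699999999999998, 0.108) [157.09632272 156.50211746]
```

The fingers straddle the grip: the near finger is at about (268,250) in the left crop and the far one is behind the grip. I'm closing.

>>> {"fn": "send_rows", "kwargs": {"motion": [[[0,0,0,0,0,0],[0,0,0,0,0,0],[0,0,0,0,0,0],[0,0,0,0,0,0],[0,0,0,0,0,0],[0,0,0,0,0,0]]], "fingers": 1}}

```text
time: 3.92
tool_pos: [0.4375, 0.1809, 0.0706]
tool_rot: [0.707, -0.0, 0.707, 0.0]
contact_force: [0.3, -0.2, 1.2]
gripper_width: 0.314
```

```bash
python3 - <<'E'
from h import *
s=manip.state();print(s['tool_pos'],s['time'],s['contact_force'],s['ft_torque'],s['gripper_width'])
E
```

```text
[0.43751418 0.18093404 0.07062332] 3.9167 [ 0.31888522 -0.23990997  1.22481788] [ 0.03771752 -0.00250942  0.02988147] 0.31447448795792066
```

The grip closed on 27 mm with no side load, so the spacer centre is at y = 0.181. That matches the top camera. Fully down in the tray should be TCP z ≈ 0.0726. I'm lifting and carrying it.

>>> {"fn": "send_rows", "kwargs": {"motion": [[[0,0,0.5,0,0,0],[0,0,1,0,0,0],[0,0,1,0,0,0],[0,0,1.5,0,0,0],[0,0,1.5,0,0,0],[0,0,1.5,0,0,0],[0,0,1.5,0,0,0],[0,0,1,0,0,0],[0,0,0.5,0,0,0],[0,0,0,0,0,0]]]}}

```text
time: 4.75
tool_pos: [0.4381, 0.1811, 0.1722]
tool_rot: [0.708, 0.0, 0.706, 0.0]
contact_force: [0.3, -0.2, -1.9]
gripper_width: 0.319
```

>>> {"fn": "send_rows", "kwargs": {"motion": [[[0.3,-1.5,0,0,0,0],[0.5,-2.5,0,0,0,0],[0.5,-2.5,0,0,0,0],[0.5,-2.5,0,0,0,0],[0.5,-2.5,0,0,0,0],[0.5,-2.5,0,0,0,0],[0.5,-2.5,0,0,0,0],[0.5,-2.5,0,0,0,0],[0.5,-2.5,0,0,0,0],[0.5,-2.5,0,0,0,0],[0.5,-2.5,0,0,0,0],[0.3,-1.5,0,0,0,0]]]}}

```text
time: 5.75
tool_pos: [0.4928, -0.1012, 0.1691]
tool_rot: [0.706, 0.0, 0.708, -0.001]
contact_force: [-0.1, 0.8, -2.0]
gripper_width: 0.319
```

```bash
python3 - <<'E'
from h import *
s=manip.state();print(s['tool_pos'],s['time'],s['contact_force'],s['ft_torque'],s['gripper_width'],s['joint_pos'])
a=save('scene','s3');b=save('top','t3')
cv2.imwrite('pics/c6.png',np.hstack([cv2.resize(x[...,::-1],(400,400),interpolation=2) for x in(a[70:230,150:310],b[160:260,220:320])]))
for q in('tray','spacer'):
  for c in('scene','top'):
    for d in manip.landmark_of(q,c)[:2]: print(q,c,round(d['confidence'],2),np.round(w(d['centre'],c),4))
E
```

```text
[ 0.49279362 -0.10121039  0.16907973] 5.75 [-0.10720751  0.75920331 -1.95571319] [-0.02824097 -0.04033768  0.00445034] 0.31870532159257914 [-3.50159670e-01 -1.96710590e-01  1.95481334e+00 -7.89856691e-04
  1.38515179e+00 -1.91937136e+00]
tray scene 0.98 [ 4.927e-01 -7.070e-02 -1.000e-04]
tray top 0.57 [ 0.4926 -0.0697 -0.0023]
spacer scene 0.85 [ 0.4933 -0.0978  0.1034]
spacer top 0.45 [ 0.4923 -0.1035  0.1007]
```

View pics/c6.png

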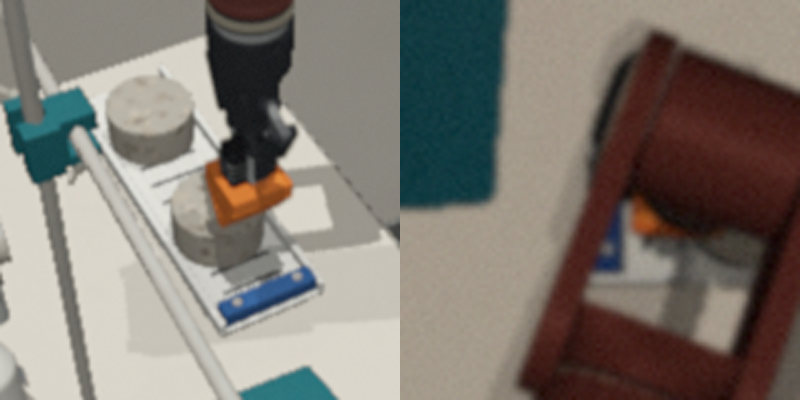

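The scene crop shows the spacer held level above the gap between the stop and disc 1. The stop's position is only known to about 1.5 mm, so I'll touch the spacer's taper gently on the stop to fix it. The disc isn't touched yet.

>>> {"fn": "send_rows", "kwargs": {"motion": [[[0,0.6,0,0,0,0],[0,0.7,0,0,0,0],[0,0,-1,0,0,0],[0,0,-1.5,0,0,0],[0,0,-1.5,0,0,0],[0,0,-1.5,0,0,0],[0,0,-1.5,0,0,0],[0,0,-0.8,0,0,0],[0,0,-0.4,0,0,0],[0,0,0,0,0,0],[0,0,0,0,0,0]]]}}

```text
time: 6.97
tool_pos: [0.4936, -0.0861, 0.0887]
tool_rot: [0.707, -0.0, 0.707, 0.0]
contact_force: [0.9, -0.1, -1.7]
gripper_width: 0.319
```

>>> {"fn": "send_rows", "kwargs": {"motion": [[[0,0.2,0,0,0,0],[0,0.2,0,0,0,0],[0,0.1,0,0,0,0],[0,0,0,0,0,0],[0,0,0,0,0,0]]]}}

```text
time: 7.38
tool_pos: [0.4934, -0.0811, 0.0887]
tool_rot: [0.707, -0.0, 0.707, 0.0]
contact_force: [0.5, 0.5, -2.1]
gripper_width: 0.324
```

>>> {"fn": "send_rows", "kwargs": {"motion": [[[0,0.1,0,0,0,0],[0,0,0,0,0,0],[0,0,0,0,0,0]]]}}

```text
time: 7.63
tool_pos: [0.4932, -0.0801, 0.0883]
tool_rot: [0.707, -0.0, 0.707, 0.0]
contact_force: [0.3, 0.2, -2.4]
gripper_width: 0.324
```

>>> {"fn": "send_rows", "kwargs": {"motion": [[[0,0.1,0,0,0,0],[0,0,0,0,0,0],[0,0,0,0,0,0]]]}}

```text
time: 7.88
tool_pos: [0.4932, -0.0792, 0.0883]
tool_rot: [0.707, -0.0, 0.707, 0.0]
contact_force: [-0.4, -0.4, -0.9]
gripper_width: 0.32
```

>>> {"fn": "send_rows", "kwargs": {"motion": [[[0,0.05,0,0,0,0],[0,0,0,0,0,0],[0,0,0,0,0,0]]]}}

```text
time: 8.13
tool_pos: [0.4933, -0.0788, 0.0884]
tool_rot: [0.707, -0.0, 0.707, -0.0]
contact_force: [0.1, -0.7, -1.5]
gripper_width: 0.318
```

>>> {"fn": "send_rows", "kwargs": {"motion": [[[0,0.05,0,0,0,0],[0,0,0,0,0,0],[0,0,0,0,0,0]]]}}

```text
time: 8.38
tool_pos: [0.4934, -0.0785, 0.0885]
tool_rot: [0.707, -0.0, 0.707, -0.0]
contact_force: [-0.3, -1.8, -0.9]
gripper_width: 0.327
```

>>> {"fn": "send_rows", "kwargs": {"motion": [[[0,0.05,0,0,0,0],[0,0,0,0,0,0],[0,0,0,0,0,0]]]}}

```text
time: 8.63
tool_pos: [0.4935, -0.0782, 0.0886]
tool_rot: [0.707, -0.001, 0.707, -0.0]
contact_force: [-0.4, -4.6, 0.1]
gripper_width: 0.322
```

>>> {"fn": "send_rows", "kwargs": {"motion": [[[0,0.05,0,0,0,0],[0,0,0,0,0,0],[0,0,0,0,0,0]]]}}

```text
time: 8.88
tool_pos: [0.4935, -0.078, 0.0887]
tool_rot: [0.707, -0.001, 0.707, -0.001]
contact_force: [-0.6, -5.5, 0.5]
gripper_width: 0.323
```

The force rose from y = -0.0787, which puts the stop face at about -0.0705. That agrees with the landmarks, so the target spacer centre is y = -0.1027. I'll raise, position, then press.

>>> {"fn": "send_rows", "kwargs": {"motion": [[[0,-0.2,0,0,0,0],[0,0,1,0,0,0],[0,0,1.5,0,0,0],[0,-0.8,0.5,0,0,0],[0,-1,0,0,0,0],[-0.1,-0.5,0,0,0,0],[0,0,0,0,0,0],[0,0,0,0,0,0],[0,0,0,0,0,0]]]}}

```text
time: 9.63
tool_pos: [0.4916, -0.102, 0.1174]
tool_rot: [0.707, 0.0, 0.708, 0.0]
contact_force: [-0.2, 0.2, -2.6]
gripper_width: 0.32
```

>>> {"fn": "send_rows", "kwargs": {"motion": [[[0,-0.07,0,0,0,0],[0,0,-0.4,0,0,0],[0,0,-0.4,0,0,0],[0,0,-0.4,0,0,0],[0,0,-0.4,0,0,0],[0,0,-0.4,0,0,0],[0,0,-0.4,0,0,0],[0,0,-0.4,0,0,0],[0,0,-0.4,0,0,0],[0,0,0,0,0,0],[0,0,0,0,0,0]]]}}

```text
time: 10.55
tool_pos: [0.4916, -0.1029, 0.0854]
tool_rot: [0.707, -0.0, 0.708, 0.0]
contact_force: [0.4, 1.4, -2.1]
gripper_width: 0.318
```

>>> {"fn": "send_rows", "kwargs": {"motion": [[[0,0,-0.3,0,0,0],[0,0,-0.3,0,0,0],[0,0,-0.3,0,0,0],[0,0,-0.2,0,0,0],[0,0,0,0,0,0],[0,0,0,0,0,0]]]}}

```text
time: 11.05
tool_pos: [0.4916, -0.103, 0.0745]
tool_rot: [0.707, -0.0, 0.708, -0.0]
contact_force: [-0.0, 0.7, -2.6]
gripper_width: 0.318
```

>>> {"fn": "send_rows", "kwargs": {"motion": [[[0,0,-0.1,0,0,0],[0,0,0,0,0,0],[0,0,0,0,0,0]]]}}

```text
time: 11.3
tool_pos: [0.4921, -0.103, 0.0741]
tool_rot: [0.707, -0.0, 0.707, -0.0]
contact_force: [-0.1, 0.8, -2.2]
gripper_width: 0.327
```

>>> {"fn": "send_rows", "kwargs": {"motion": [[[0,0,-0.1,0,0,0],[0,0,0,0,0,0],[0,0,0,0,0,0]]]}}

```text
time: 11.55
tool_pos: [0.4923, -0.1029, 0.0733]
tool_rot: [0.707, -0.0, 0.707, -0.0]
contact_force: [-0.1, 0.4, -2.4]
gripper_width: 0.323
```

>>> {"fn": "send_rows", "kwargs": {"motion": [[[0,0,-0.05,0,0,0],[0,0,0,0,0,0],[0,0,0,0,0,0]]]}}

```text
time: 11.8
tool_pos: [0.4922, -0.1029, 0.0728]
tool_rot: [0.707, -0.0, 0.707, 0.0]
contact_force: [1.0, 1.0, -2.1]
gripper_width: 0.319
```

```bash
python3 - <<'E'
from h import *
s=manip.state();print(s['tool_pos'],s['time'],s['contact_force'],s['ft_torque'],s['gripper_width'])
a=save('scene','s4')
cv2.imwrite('pics/c7.png',cv2.resize(a[70:230,150:310,::-1],(600,600),interpolation=2))
E
```

```text
[ 0.49223588 -0.10292164  0.07278767] 11.8 [ 0.97248778  0.97624209 -2.06860778] [0.01934059 0.02653813 0.00356618] 0.3194619639498032
```

View pics/c7.png

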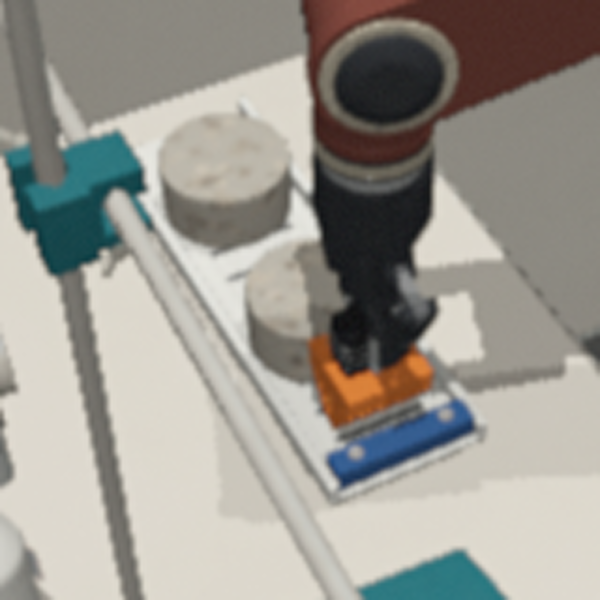

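The picture shows the spacer at (375,375) low in the gap, touching disc 1 at (300,310). There's no floor reaction yet, so I'll press until one appears.

>>> {"fn": "send_rows", "kwargs": {"motion": [[[0,0,-0.05,0,0,0],[0,0,0,0,0,0],[0,0,0,0,0,0]]]}}

```text
time: 12.1
tool_pos: [0.4925, -0.1029, 0.0726]
tool_rot: [0.707, -0.0, 0.707, -0.0]
contact_force: [0.2, -0.0, -0.3]
gripper_width: 0.319
```

>>> {"fn": "send_rows", "kwargs": {"motion": [[[0,0,-0.06,0,0,0],[0,0,0,0,0,0],[0,0,0,0,0,0]]]}}

```text
time: 12.35
tool_pos: [0.4927, -0.103, 0.0726]
tool_rot: [0.707, -0.0, 0.707, 0.0]
contact_force: [-2.2, 0.3, 5.1]
gripper_width: 0.32
```

>>> {"fn": "send_rows", "kwargs": {"motion": [[[0,0,-0.06,0,0,0],[0,0,0,0,0,0],[0,0,0,0,0,0]]]}}

```text
time: 12.6
tool_pos: [0.493, -0.103, 0.0726]
tool_rot: [0.708, -0.0, 0.707, 0.0]
contact_force: [-3.4, 1.6, 8.5]
gripper_width: 0.321
```

The floor contacts at TCP z 0.0726, exactly as predicted, so the first press is done with disc 1's edge at about y = -0.135. I'll lift straight up and look.

>>> {"fn": "send_rows", "kwargs": {"motion": [[[0,0,0.3,0,0,0],[0,0,0.5,0,0,0],[0,0,0.8,0,0,0],[0,0,1.2,0,0,0],[0,0,1.2,0,0,0],[0,0,1.2,0,0,0],[0,0,1.2,0,0,0],[0,0,0.6,0,0,0],[0,0,0,0,0,0],[0,0,0,0,0,0]]]}}

```text
time: 13.43
tool_pos: [0.4925, -0.103, 0.1417]
tool_rot: [0.707, -0.0, 0.707, -0.0]
contact_force: [-0.4, 0.7, -2.2]
gripper_width: 0.321
```

```bash
python3 - <<'E'
from h import *
s=manip.state();print(s['tool_pos'],s['time'],s['contact_force'],s['gripper_width'])
a=save('scene','s5');b=save('top','t5')
cv2.imwrite('pics/c8.png',np.hstack([cv2.resize(x[...,::-1],(400,400),interpolation=2) for x in(a[70:230,150:310],b[150:270,270:390])]))
for q in('tray','disc_1'):
  for c in('scene','top'):
    for d in manip.landmark_of(q,c)[:2]: print(q,c,round(d['confidence'],2),np.round(w(d['centre'],c),4))
E
```

```text
[ 0.49251442 -0.10295454  0.14172802] 13.4333 [-0.36353331  0.65142625 -2.20305524] 0.3209748940890088
tray scene 0.88 [ 0.49   -0.0703 -0.0007]
tray top 0.7 [ 0.491  -0.0719 -0.0048]
disc_1 scene 0.59 [ 0.4975 -0.1816  0.0038]
disc_1 scene 0.57 [ 0.4968 -0.3397  0.0036]
disc_1 top 0.56 [ 0.4939 -0.333   0.0084]
disc_1 top 0.53 [ 0.4917 -0.1876  0.0114]
```

View pics/c8.png

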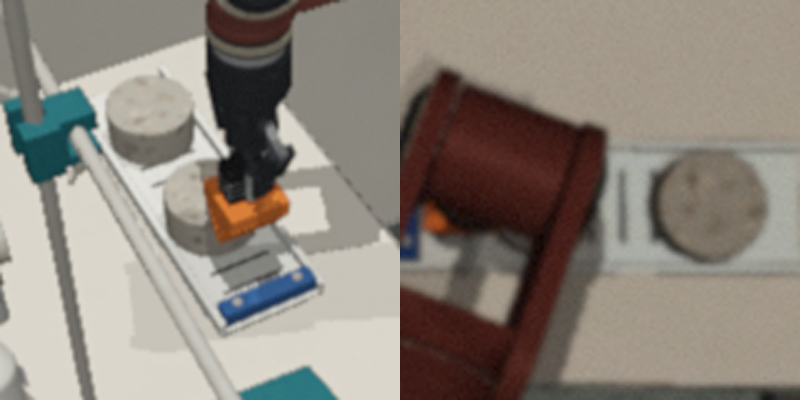

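Disc 1 has moved to y ≈ -0.185 (networks average -0.1846). I'm stepping the spacer 64.7 mm along.

>>> {"fn": "send_rows", "kwargs": {"motion": [[[0,-0.6,0,0,0,0],[0,-1,0,0,0,0],[0,-1.5,0,0,0,0],[0,-1.5,0,0,0,0],[0,-1.2,0,0,0,0],[0,-0.67,0,0,0,0],[0,0,0,0,0,0],[0,0,0,0,0,0],[0,0,0,0,0,0]]]}}

```text
time: 14.48
tool_pos: [0.4921, -0.1672, 0.1409]
tool_rot: [0.707, 0.0, 0.707, 0.0]
contact_force: [-0.8, 0.3, -2.2]
gripper_width: 0.316
```

```bash
python3 - <<'E'
from h import *
s=manip.state();print(s['tool_pos'],s['time'],s['contact_force'],s['gripper_width'])
a=save('scene','s6')
cv2.imwrite('pics/c9.png',cv2.resize(a[70:230,150:310,::-1],(600,600),interpolation=2))
E
```

```text
[ 0.49213134 -0.16722457  0.14093845] 14.4833 [-0.80737003  0.25455237 -2.2176088 ] 0.3164952722734324
```

View pics/c9.png

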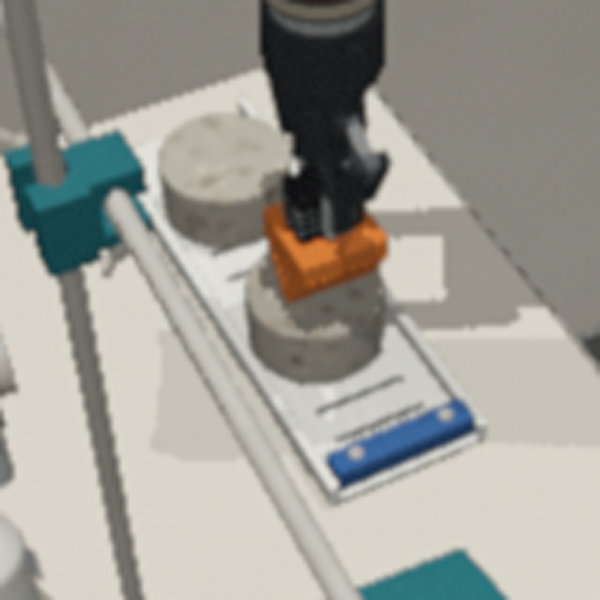

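The picture shows the spacer at (325,250), still over disc 1. I left out the disc's 100 mm diameter: the second gap begins at y ≈ -0.235, so the spacer centre must be at about -0.2677. It's in the air and nothing was touched, so I'll move on another 100 mm.

>>> {"fn": "send_rows", "kwargs": {"motion": [[[0,-0.6,0,0,0,0],[0,-1,0,0,0,0],[0,-1.5,0,0,0,0],[0,-1.5,0,0,0,0],[0,-1.5,0,0,0,0],[0,-1.5,0,0,0,0],[0,-1.2,0,0,0,0],[0,-0.8,0,0,0,0],[0,-0.4,0,0,0,0],[0,0,0,0,0,0],[0,0,0,0,0,0],[0,0,0,0,0,0]]]}}

```text
time: 15.53
tool_pos: [0.4922, -0.267, 0.141]
tool_rot: [0.707, -0.0, 0.707, 0.0]
contact_force: [-0.9, 0.2, -2.0]
gripper_width: 0.319
```

```bash
python3 - <<'E'
from h import *
s=manip.state();print(s['tool_pos'],s['time'],s['contact_force'],s['gripper_width'])
a=save('scene','s7');b=save('top','t7')
cv2.imwrite('pics/c10.png',np.hstack([cv2.resize(x[...,::-1],(400,400),interpolation=2) for x in(a[70:230,150:310],b[150:270,260:380])]))
for q in('tray','disc_1'):
  for c in('scene','top'):
    for d in manip.landmark_of(q,c)[:2]: print(q,c,round(d['confidence'],2),np.round(w(d['centre'],c),4))
E
```

```text
[ 0.49221268 -0.26700881  0.14095465] 15.5333 [-0.88469536  0.22515813 -1.95703646] 0.3191945926579336
tray scene 0.83 [ 0.4901 -0.0694  0.0009]
tray top 0.9 [ 0.4884 -0.0719 -0.002 ]
disc_1 scene 0.89 [ 0.4979 -0.3393  0.0045]
disc_1 scene 0.69 [ 0.4937 -0.1841  0.0023]
disc_1 top 0.97 [ 0.4962 -0.1848  0.0081]
disc_1 top 0.54 [ 0.4918 -0.3331  0.0068]
```

View pics/c10.png

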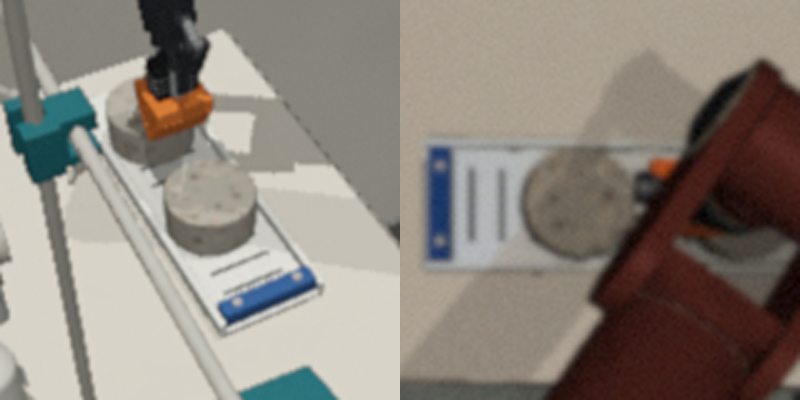

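Disc 1 is still at y ≈ -0.1845, and the spacer hovers over the second gap. I'll shift it a little (0.8 mm clearance to disc 1) and press.

>>> {"fn": "send_rows", "kwargs": {"motion": [[[0,-0.08,-0.5,0,0,0],[0,0,-1,0,0,0],[0,0,-1,0,0,0],[0,0,-0.5,0,0,0],[0,0,0,0,0,0],[0,0,0,0,0,0]]]}}

```text
time: 16.33
tool_pos: [0.4917, -0.268, 0.11]
tool_rot: [0.707, 0.0, 0.708, 0.0]
contact_force: [-0.4, 0.1, -2.2]
gripper_width: 0.322
```

>>> {"fn": "send_rows", "kwargs": {"motion": [[[0,0,-0.4,0,0,0],[0,0,-0.4,0,0,0],[0,0,-0.4,0,0,0],[0,0,-0.4,0,0,0],[0,0,-0.4,0,0,0],[0,0,-0.4,0,0,0],[0,0,-0.4,0,0,0],[0,0,-0.4,0,0,0],[0,0,-0.3,0,0,0],[0,0,0,0,0,0],[0,0,0,0,0,0]]]}}

```text
time: 17.25
tool_pos: [0.4915, -0.2683, 0.0751]
tool_rot: [0.707, 0.0, 0.708, 0.0]
contact_force: [0.0, 1.1, -2.8]
gripper_width: 0.325
```

>>> {"fn": "send_rows", "kwargs": {"motion": [[[0,0,-0.15,0,0,0],[0,0,-0.1,0,0,0],[0,0,0,0,0,0],[0,0,0,0,0,0]]]}}

```text
time: 17.58
tool_pos: [0.4921, -0.2683, 0.0734]
tool_rot: [0.707, -0.0, 0.707, 0.0]
contact_force: [-0.6, 0.8, -1.9]
gripper_width: 0.321
```

>>> {"fn": "send_rows", "kwargs": {"motion": [[[0,0,-0.08,0,0,0],[0,0,0,0,0,0],[0,0,0,0,0,0]]]}}

```text
time: 17.83
tool_pos: [0.4923, -0.2684, 0.0728]
tool_rot: [0.707, -0.0, 0.707, 0.0]
contact_force: [0.5, 1.5, -2.4]
gripper_width: 0.322
```

>>> {"fn": "send_rows", "kwargs": {"motion": [[[0,0,-0.06,0,0,0],[0,0,0,0,0,0],[0,0,0,0,0,0]]]}}

```text
time: 18.08
tool_pos: [0.4924, -0.2684, 0.0726]
tool_rot: [0.707, -0.0, 0.707, 0.0]
contact_force: [-1.4, 2.9, 1.3]
gripper_width: 0.322
```

>>> {"fn": "send_rows", "kwargs": {"motion": [[[0,0,-0.07,0,0,0],[0,0,0,0,0,0],[0,0,0,0,0,0]]]}}

```text
time: 18.33
tool_pos: [0.4927, -0.2686, 0.0726]
tool_rot: [0.707, -0.0, 0.707, -0.0]
contact_force: [-1.5, 2.7, 5.8]
gripper_width: 0.319
```

```bash
python3 - <<'E'
from h import *
s=manip.state();print(s['tool_pos'],s['time'],s['contact_force'],s['gripper_width'])
a=save('scene','s8')
cv2.imwrite('pics/c11.png',cv2.resize(a[60:220,140:300,::-1],(600,600),interpolation=2))
for q in('tray','disc_1'):
    for d in manip.landmark_of(q,'scene')[:2]: print(q,round(d['confidence'],2),np.round(w(d['centre'],'scene'),4))
E
```

```text
[ 0.49272153 -0.26856852  0.0726279 ] 18.3333 [-1.50620988  2.73132582  5.76006496] 0.318927917604281
tray 0.61 [ 0.4906 -0.0727 -0.0012]
disc_1 0.94 [ 0.4921 -0.3534  0.0041]
disc_1 0.64 [ 0.4966 -0.1787  0.003 ]
```

View pics/c11.png

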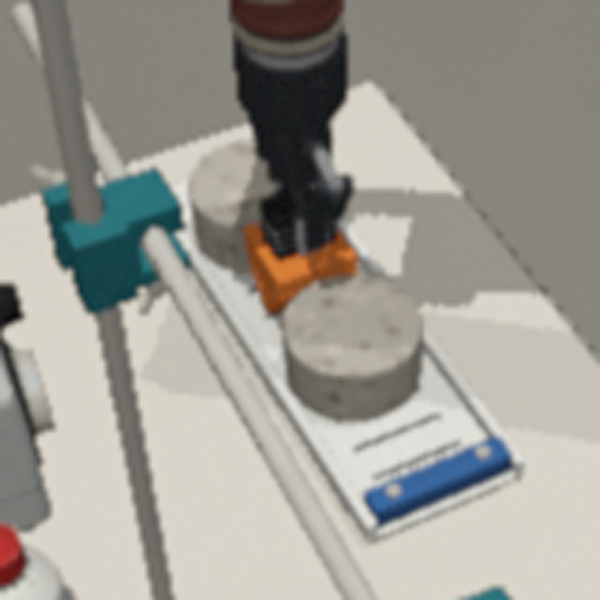

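The spacer is down on the floor between the discs, at (300,260) in the crop. Disc 1 at (350,345) hasn't visibly moved. I'll relieve the load, open, and retreat straight up.

>>> {"fn": "send_rows", "kwargs": {"motion": [[[0,0,0.1,0,0,0],[0,0,0,0,0,0],[0,0,0,0,0,0]]]}}

```text
time: 18.73
tool_pos: [0.4925, -0.2686, 0.0726]
tool_rot: [0.707, -0.0, 0.707, -0.0]
contact_force: [1.0, 0.4, 1.1]
gripper_width: 0.318
```

>>> {"fn": "send_rows", "kwargs": {"motion": [[[0,0,0,0,0,0],[0,0,0,0,0,0],[0,0,0,0,0,0],[0,0,0,0,0,0],[0,0,0,0,0,0],[0,0,0,0,0,0],[0,0,0,0,0,0],[0,0,0,0,0,0]]], "fingers": 0}}

```text
time: 19.4
tool_pos: [0.4922, -0.2684, 0.0725]
tool_rot: [0.707, -0.0, 0.707, 0.0]
contact_force: [0.2, 0.3, -0.5]
gripper_width: 1.002
```

>>> {"fn": "send_rows", "kwargs": {"motion": [[[0,0,0.5,0,0,0],[0,0,1,0,0,0],[0,0,1.5,0,0,0],[0,0,2,0,0,0],[0,0,2,0,0,0],[0,0,2,0,0,0],[0,0,2,0,0,0],[0,0,2,0,0,0],[0,0,1,0,0,0],[0,0,0,0,0,0]]]}}

```text
time: 20.23
tool_pos: [0.4938, -0.2694, 0.2168]
tool_rot: [0.709, -0.002, 0.705, -0.001]
contact_force: [-0.3, 0.4, -0.2]
gripper_width: 0.999
```

>>> {"fn": "send_rows", "kwargs": {"motion": [[[-0.5,1.5,0,0,0,0],[-0.5,2,0,0,0,0],[-0.5,2.5,0,0,0,0],[-0.5,2.5,0,0,0,0],[-0.5,2.5,0,0,0,0],[-0.5,2.5,0,0,0,0],[-0.5,2.5,0,0,0,0],[-0.5,2.5,0,0,0,0],[-0.5,2.5,0,0,0,0],[-0.5,2.5,0,0,0,0],[-0.5,2.5,0,0,0,0],[-0.5,2.5,0,0,0,0]]]}}

```text
time: 21.23
tool_pos: [0.4312, 0.0179, 0.2112]
tool_rot: [0.706, 0.0, 0.708, 0.0]
contact_force: [0.1, -0.7, 0.8]
gripper_width: 0.999
```

>>> {"fn": "send_rows", "kwargs": {"motion": [[[-0.5,2.5,0,0,0,0],[-0.5,2.5,0,0,0,0],[-0.5,2.5,0,0,0,0],[-0.5,2.5,0,0,0,0],[-0.5,2.5,0,0,0,0],[-0.5,2.5,0,0,0,0],[0,1.5,0,0,0,0],[0,0,0,0,0,0]]]}}

```text
time: 21.9
tool_pos: [0.4011, 0.1836, 0.2112]
tool_rot: [0.706, -0.001, 0.708, 0.001]
contact_force: [1.4, 0.5, 0.4]
gripper_width: 0.996
```

```bash
python3 - <<'E'
from edges import *
s=manip.state();print(s['tool_pos'],s['time'],s['contact_force'],s['gripper_width'])
a=save('scene','s9');b=save('top','t9')
cv2.imwrite('pics/c12.png',np.hstack([cv2.resize(a[60:220,140:300,::-1],(400,400),interpolation=2),cv2.resize(b[150:270,265:385,::-1],(400,400),interpolation=2)]))
for q in('tray','disc_1','spacer'):
  for c in('scene','top'):
    for d in manip.landmark_of(q,c)[:2]: print(q,c,round(d['confidence'],2),np.round(w(d['centre'],c),4))
E
```

```text
[0.40112508 0.18360273 0.21122527] 21.9 [1.39491337 0.46258361 0.42818469] 0.9960892578401835
tray scene 0.77 [ 4.899e-01 -7.260e-02  1.000e-04]
tray top 0.91 [ 0.4904 -0.07   -0.0024]
disc_1 scene 0.97 [ 0.4948 -0.183   0.0035]
disc_1 scene 0.89 [ 0.4957 -0.3532  0.0023]
disc_1 top 0.67 [ 0.4946 -0.3507  0.0099]
spacer scene 0.92 [ 0.4917 -0.2669  0.0056]
spacer top 0.72 [ 0.4917 -0.2651  0.0071]
```

View pics/c12.png

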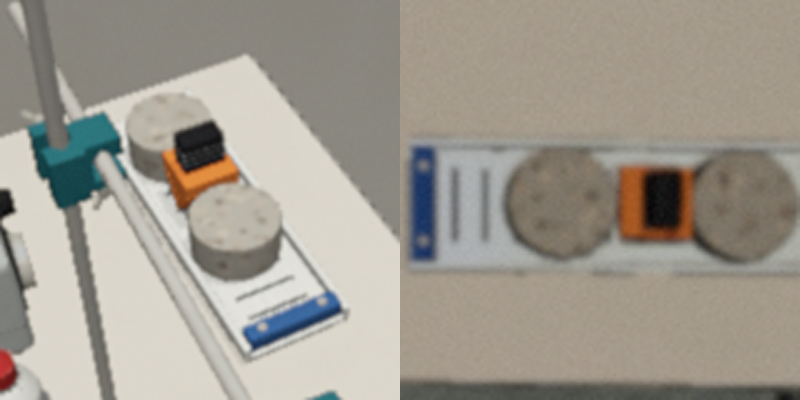

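```bash
python3 - <<'E'
from edges import *
im=np.mean([manip.grab_frame('top').astype(float) for _ in range(3)],0)
for name,ch,z in(('r-b',im[...,0]-im[...,2],0),('gray',im.mean(2),0)):
    c0=proj((.4925,-.04,.05),'top');c1=proj((.4925,-.42,.05),'top')
    a=np.arange(c0[0],c1[0],.1); rows=c0[1]+(a-c0[0])*(c1[1]-c0[1])/(c1[0]-c0[0])
    p=np.mean([map_coordinates(ch,[rows+d,a],order=1) for d in np.arange(-3,3.1,.5)],0)
    g=np.gradient(gaussian_filter(p,5))
    pk=[i for i in range(1,len(g)-1) if abs(g[i])>abs(g[i-1]) and abs(g[i])>=abs(g[i+1]) and abs(g[i])>np.abs(g).max()*.15]
    for i in pk: print(name,round(a[i],1),round(g[i],2),[round(unproj((a[i],rows[i]),zz,'top')[1],4) for zz in(.03,.059,.068)])
E
```

```text
r-b 268.2 -2.6 [np.float64(-0.0488), np.float64(-0.048), np.float64(-0.0477)]
r-b 274.3 2.53 [np.float64(-0.0677), np.float64(-0.0664), np.float64(-0.066)]
r-b 296.7 0.74 [np.float64(-0.137), np.float64(-0.134), np.float64(-0.1331)]
r-b 330.6 4.06 [np.float64(-0.2418), np.float64(-0.2363), np.float64(-0.2346)]
r-b 337.6 -4.1 [np.float64(-0.2634), np.float64(-0.2574), np.float64(-0.2556)]
r-b 348.8 3.84 [np.float64(-0.298), np.float64(-0.2912), np.float64(-0.2891)]
r-b 352.3 -3.31 [np.float64(-0.3088), np.float64(-0.3017), np.float64(-0.2995)]
r-b 389.3 0.64 [np.float64(-0.423), np.float64(-0.4132), np.float64(-0.4102)]
gray 267.9 -2.26 [np.float64(-0.0479), np.float64(-0.0471), np.float64(-0.0468)]
gray 275.3 3.65 [np.float64(-0.0708), np.float64(-0.0694), np.float64(-0.069)]
gray 279.7 -2.47 [np.float64(-0.0844), np.float64(-0.0827), np.float64(-0.0822)]
gray 282.3 2.45 [np.float64(-0.0924), np.float64(-0.0905), np.float64(-0.09)]
gray 288.8 -2.12 [np.float64(-0.1125), np.float64(-0.1102), np.float64(-0.1094)]
gray 291.4 2.15 [np.float64(-0.1206), np.float64(-0.118), np.float64(-0.1172)]
gray 295.4 -3.13 [np.float64(-0.1329), np.float64(-0.1301), np.float64(-0.1292)]
gray 298.2 0.99 [np.float64(-0.1416), np.float64(-0.1385), np.float64(-0.1376)]
gray 329.3 -1.44 [np.float64(-0.2377), np.float64(-0.2324), np.float64(-0.2307)]
gray 331.7 0.66 [np.float64(-0.2452), np.float64(-0.2396), np.float64(-0.2379)]
gray 337.5 -2.72 [np.float64(-0.2631), np.float64(-0.2571), np.float64(-0.2553)]
gray 349.1 2.34 [np.float64(-0.2989), np.float64(-0.2921), np.float64(-0.29)]
gray 384.6 2.19 [np.float64(-0.4085), np.float64(-0.3991), np.float64(-0.3961)]
gray 388.5 -0.86 [np.float64(-0.4205), np.float64(-0.4108), np.float64(-0.4078)]
```

```bash
python3 -c "
from plant import manip
print(manip.state()['time'],manip.job_done())"
```

```text
the job is handed in; nothing more can be done
22.45 None
```

The job is done and handed in at 22.5 s. The spacer stands upright in the second gap, both discs have been pushed out, and the arm is clear of everything.

**What I did**
- **First gap:** I touched the spacer's taper lightly on the stop to find its face, at y ≈ -0.0705. I then pressed the spacer to the tray floor beside it, which pushed disc 1 out.
- **Second gap:** I pressed it to the floor again about 1.3 mm clear of disc 1, which pushed disc 2 out. I then released it and withdrew straight up. The highest floor reaction I read was about 8.5 N.

**Last checks**
- **Disc 1:** top-camera edges at y ≈ -0.134 and -0.236 put its centre at -0.185, where the first press left it. The first gap is about 64.5 mm.
- **Disc 2:** the networks put it at y ≈ -0.351 to -0.353. The second gap is about 65.5 mm, worked out from the tool position.

**What went wrong or disagreed**
- **Wrong first step:** I first stepped the spacer only 64.7 mm, forgetting disc 1's diameter. The picture showed it while the spacer was still in the air, so nothing was touched.
- **Disagreements:** the cameras and networks differ by 2–4 mm on the stop and disc positions. One network reading put disc 1 at -0.179 while the arm partly hid it, but the later clear views did not support that.

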